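Index a bridge-drilling jig by feel

ROBOT

A 6-joint arm with a two-finger parallel gripper is mounted at the origin on a cart in front of the work surface, level with it; the furniture and walls round the work are solid. World frame = base frame: x ahead of the robot, y to its left, z up, the work surface at z = 0. Lengths are in mm, angles in rad, forces in N, time in s.
With the tool pointing down it reaches from about 350 to 925 mm from the base axis. Payload 6.4 kg.
Tool frame: the origin (TCP) lies midway between the tips of the shut fingers; the grasp point (between the pads) lies 19 mm behind it; z points along the fingers, y is the line along which they close (so a half turn about z gives the same grasp; the last joint's range is limited). The gripper opens to 85 mm and grips with 20 to 120 N. Pads are 22 mm wide; open, the fingers measure 114 mm over their backs; the gripper's body (76 mm by 85 mm) begins 54 mm behind the grasp point. The pads swing forward as they close: fully open they stand 13 mm farther back than shut.
Start: joints at [1.125, 0.245, 1.558, -0, 1.339, -0.174], TCP at [174.499, 626.15, 231.29] pointing down, gripper open.
Joint ranges: [-3.13, 3.13], [-1.02, 2.26], [0.13, 2.54], [-0.95, 4.09], [0.21, 2.88], [-2.74, 2.74]. Speed limits (rad/s): [2.57, 2.57, 3.14, 3.14, 3.14, 3.14].

INTERFACE

Orientations are given as a rotation vector (axis times angle).
In Python, from plant import r gives the robot as it stands.
- The arm moves only by the tool servo_tool, never from a script. Its argument "rows" is one flat list of numbers, 4 for each row, row after row: the shift along the tool's x, y, z in mm, then the turn about the tool's z in degrees. A call has 1 to 12 rows; each row shifts and turns the commanded pose from where the row before left it, along the tool's axes as they then stand; what a row does not reach is not made up. A row lasts 1/12 s, in which the tool goes at most 41.7 mm and 7.16 degrees, less where a joint would pass 70% of its speed; a pose out of reach is approached as far as the arm can. A call is refused whole if a number of a shift passes 41.7 or a number of a turn 7.16, either way. A call with a gripper value outside its range is refused whole. "fingers" is the finger opening in mm, from 0 to 85.4, set as the call begins (left out, the last holds). The fingers move at their own pace and stop on an object; "squeeze" is the grip in N (left out, the last holds). Time passes only in rows, so rows that do not move let the fingers close. It gives the time, the measured TCP pose, the force, the opening and the grip force at its end, in the units of the state.
- r.get_state(): the state, without advancing time (a new reading comes with each control period).
- r.grab_frame(name): name is "scene" or "top"; returns a dict with "color" (420x560x3 uint8, red, green, blue), "fov_y" (degrees; the focal length in pixels is half the picture's height over the tangent of half this angle, whatever the lens; pixels are square), "cx", "cy" (the principal point, pixels), "R" (3x3) and "t" (3): a world point X has camera coordinates R X + t. Camera axes: x right, y down, z forward; pixel columns grow to the right and rows downward; lengths in mm; the calibration is good to about 2 mm. A picture is of the moment at which its call begins. There is no depth.
- r.hand_in(): hands the job in; it is judged then, once.
The state is a dict: "t": time; "qpos": joint angles; "joint_velocities": joint speeds; "joint_torque": joint torques, N m; "tcp_pos": TCP position; "eef_rot": TCP orientation; "wrist_force": force on the tool from outside, world axes, zero at the start; "ft_torque": the same for the moment, N m; "width": opening from 0.0 (shut) to 1.0 (fully open); "grasp_force": force on a finger pad.
Only numpy, scipy, OpenCV 4.12 (cv2) and the standard library are available. Lean on these libraries where they do the work, as an engineer would, in place of code of your own. Each camera call takes 0.05 s, during which the arm holds its last target. There are 200 camera calls.

TASK

Lock the carriage of the drilling jig so that the clamped guitar-bridge blank can be drilled: lift the black-knobbed locating pin out of its wooden block, put it into the brass bushing of the carriage and, pressing it only lightly on the steel strip below, use the pin to slide the carriage away from the red end block until its tip drops into the hole hidden in the strip. Then push the pin fully home, until its knob sits on the bushing, and let go. Never force the pin against the jig, and leave everything else on the bench where it is.

Things in the scene. Friction and masses are not known exactly. Their poses are not given: they have to be found in the camera images.
- pin_knob (a point): Locating pin, 70 g: steel shank 10 mm across and 39 mm long under a ribbed black knob, 22 mm across and 45 mm high. This point, where to grip, is on the axis, 65 mm above the tip, 26 mm above the knob's underside (the shoulder), 19 mm below its top. z points up along the pin. It starts upright in a loose hole of the pin block, shoulder on the block.
- pin_tip (a point): The lower end of the locating pin, on its axis. The nose tapers over its last 4 mm to a flat 6.4 mm across, so it starts to sink when within about 2.5 mm of the hole's centre. A nose that has dipped in off-centre rests against the hole's edge and pushes sideways; it goes deeper once that side force is let off. 5 to 15 N of pressure is plenty; steel parts are marred above 50 N.
- pin_block: Fixed wooden block 95 x 52 x 46 mm high that keeps the pin; the pin's hole is 20 mm along the block's +x from its centre. Origin at the centre of the underside; x along the length, z up.
- index_jig: Fixed drilling jig, base board 200 mm (its x) by 340 mm (its y), origin at the centre of the underside, z up. An aluminium carriage slides along the jig's y between two side bars 40 mm high, over a steel strip. End blocks 36 mm high stand at y = -145 mm (red; the carriage starts next to it) and y = +145 mm (dark).
- drill_guide (a point): Top of the drill guide over the blank, fixed to the jig, 65 mm above the bench at jig x = +35 mm; its arm is 34 mm wide and reaches from the +x side as far as jig x = +18 mm. Keep clear of it.
- strip_middle (a point): Point of the steel strip's top, 24 mm above the bench, at jig x = -45 mm, y = 0, under the carriage. The strip has one hole, 12 mm wide and 14 mm deep, on the line through this point along the jig's y. It is never visible and lies up to 16 mm to either side of this point: its place differs each time and must be felt for.
- bushing_mouth (a point): Centre of the top of the carriage's brass bushing, 51 mm above the bench, on the bore's axis. Bushing 28 mm across; bore 11 mm wide with a conical lead-in, 18 mm wide at the mouth, 5 mm deep. With the pin's tip on the strip its shoulder stands 12 mm above this point; fully home the shoulder sits on it and the tip is 12 mm above the bench, in the strip's hole.
- bushing_foot (a point): Lower end of the bore, 1 mm above the strip. It moves with the carriage along the jig's y, from y = -34 to +34 mm (start -33 to -27 mm), with 2 N of friction. A spring ball in the bore, 10 mm below the mouth, grips the shank, so that the pin stays where it is left; pushing it down takes 2 to 6 N even with nothing under it. A pin in the strip's hole locks the carriage.
- vernier: Bystander: steel vernier caliper, 200 mm, lying near the front edge.
- tape_measure: Bystander: yellow tape measure to the left of the pin block.
- try_square: Bystander: try square, rosewood stock and steel blade, 205 x 125 mm, near the front edge on the right.
- offcut_c: Bystander: dark offcut 45 x 140 x 22 mm, behind the pin block.
- bridge_blank: Bystander: dark loose bridge blank 30 x 150 x 10 mm, to the left of the pin block.
There are look-alikes about, which are no part of the job. Of the things that look like the part that bears pin_knob, the middle-sized one is meant.

How it is judged (in metres and radians):
On the way, in this order (a step that is already met when the one before it is completed fails the run):
1. the pin stands in the carriage's bushing (horizontal distance between pin_tip and bushing_mouth below 0.004 m and z of pin_tip in the frame of bushing_mouth below -0.012 m), for 0.1 s.
2. the pin has dropped into the hidden hole (z of pin_tip in the frame of index_jig below 0.0185 m and horizontal distance between pin_tip and bushing_mouth below 0.006 m), for 0.1 s.
At the end, for the whole second after the job is handed in: The pin stands upright in the bushing (within 6 degrees), released and at rest, its tip in the hidden hole and its shoulder within 2.5 mm of the bushing (tip less than 14.5 mm above the bench) (z of pin_tip in the frame of index_jig below 0.0145 m and horizontal distance between pin_knob and bushing_mouth below 0.006 m and angle between pin_knob's own z axis and vertical below 0.1 rad and linear speed of locating_pin below 0.02 m/s); the robot touches nothing.
It fails at once if the pin is forced against the jig with more than 55 N (contact force between locating_pin and index_jig above 55 N).
It fails at once if a bystander is moved by more than 30 mm (distance of any of vernier, tape_measure, try_square, offcut_c, bridge_blank from where it was at the start of the episode above 0.03 m).
It also fails if it takes over 54 s, if anything falls off the work surface, if the arm or the gripper's body presses on something with over 40 N, if the wrist force passes 120 N, or if a joint passes its speed limit or range.

## Working session

There is one attempt and no reset: what is moved stays moved. The work goes in short steps, Python scripts to look and compute and a tool call to move; the robot and the scene stay as the last step left them, time stands still between calls to the robot, and variables do not carry over. Pictures are saved under pics/ and viewed, at most 10 in all, crops included, and the job is handed in when it is done.

Besides the shell and the picture viewer there is one more tool, called after "Emit:" as a command line: name --argument value ..., lists and objects as JSON in quotes. servo_tool: Moves the arm, as the interface text tells. Its arguments: {"type":"object","properties":{"rows":{"type":"array","items":{"type":"number"}},"fingers":{"type":"number"},"squeeze":{"type":"number"}},"required":["rows"]}

```bash
mkdir -p pics
cat > h.py <<'E'
import numpy as np, cv2
from plant import r
def grab(n):
    f=r.grab_frame(n); f["f"]=f["color"].shape[0]/2/np.tan(np.radians(f["fov_y"]/2)); return f
def ray(f,u,v,z):
    R=np.array(f["R"]);t=np.array(f["t"])
    d=R.T@np.array([(u-f["cx"])/f["f"],(v-f["cy"])/f["f"],1]); c=-R.T@t
    return c+d*(z-c[2])/d[2]
def proj(f,X):
    p=np.array(f["R"])@np.array(X)+np.array(f["t"]); return f["f"]*p[:2]/p[2]+[f["cx"],f["cy"]]
def save(f,n,box=None,s=1):
    im=f["color"][...,::-1]
    if box: u0,v0,u1,v1=box; im=im[v0:v1,u0:u1]
    cv2.imwrite("pics/"+n+".png",cv2.resize(im,None,fx=s,fy=s,interpolation=cv2.INTER_CUBIC))
E
python3 - <<'E'
from h import *
import pickle
for n in("top","scene"):
    f=grab(n); save(f,n+"0"); pickle.dump(f,open(n+"0.pkl","wb")); print(n,f["f"],f["cx"],f["cy"],-np.array(f["R"]).T@f["t"])
s=r.get_state(); print({k:np.round(v,3) for k,v in s.items()})
E
```

```text
top 510.4287954700975 292.4813838994895 202.7382816702524 [ 340.42110115   49.86729926 1303.70572398]
scene 387.1200539118036 282.4187763271376 207.08970325766276 [-251.8424158   382.82573238  446.03768697]
{'t': np.float64(0.1), 'qpos': array([ 1.125,  0.246,  1.559,  0.   ,  1.339, -0.174]), 'joint_velocities': array([-0.001, -0.004, -0.003, -0.001,  0.002, -0.002]), 'joint_torque': array([ 1.0000e-03, -4.3067e+01, -3.2713e+01,  0.0000e+00,  3.0000e-03,
       -0.0000e+00]), 'tcp_pos': array([174.269, 625.695, 230.295]), 'eef_rot': array([-4.260e-01, -3.112e+00,  3.000e-03]), 'wrist_force': array([ 0.11 ,  0.187, -0.746]), 'ft_torque': array([0.049, 0.037, 0.009]), 'grasp_force': np.float64(0.0), 'width': np.float64(1.003)}
```

View pics/top0.png

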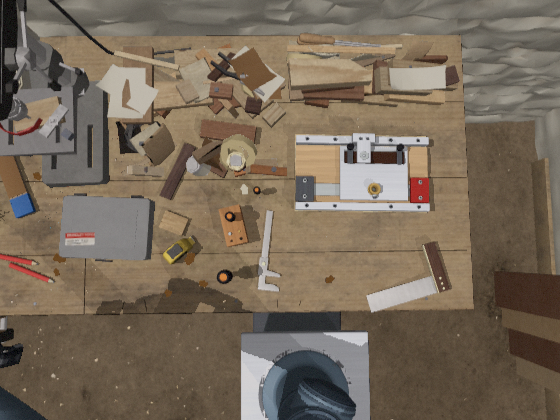

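View pics/scene0.png

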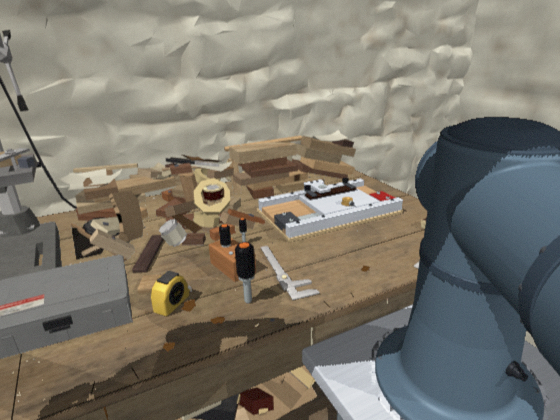

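The top view shows three black knobs: the small one at (256,190), the one in the wooden block at (231,217), which is the middle-sized one I want, and a large one at (224,277). The bushing is at (375,189), the red block at (420,189) and the dark block at (305,189). I'll zoom in to measure these.

Run:
```python
from h import *
import pickle
f=pickle.load(open("top0.pkl","rb")); im=f["color"]
a=cv2.resize(im[125:220,285:440][...,::-1],None,fx=5,fy=5,interpolation=cv2.INTER_CUBIC)
b=cv2.resize(im[180:255,205:275][...,::-1],None,fx=5,fy=5,interpolation=cv2.INTER_CUBIC)
cv2.imwrite("pics/a.png",a[:,:775]);cv2.imwrite("pics/b.png",b)
hsv=cv2.cvtColor(im,cv2.COLOR_RGB2HSV)
def comp(m,box):
    u0,v0,u1,v1=box; k=np.zeros_like(m);k[v0:v1,u0:u1]=m[v0:v1,u0:u1]
    n,l,s,c=cv2.connectedComponentsWithStats(k)
    i=1+np.argmax(s[1:,4]); return s[i],c[i]
print("brass",B:=comp(cv2.inRange(hsv,(12,90,60),(32,255,255)),(360,175,390,205)),ray(f,*B[1],51))
for n,m,box in(("red",cv2.inRange(hsv,(0,150,60),(6,255,255))|cv2.inRange(hsv,(172,150,60),(180,255,255)),(405,170,435,210)),("dark",cv2.inRange(hsv,(0,0,0),(180,110,100)),(294,172,318,203))):
    B=comp(m,box);print(n,B,ray(f,*B[1],36))
B=comp(cv2.inRange(hsv,(0,0,0),(180,255,60)),(218,206,242,228));print("knob",B,ray(f,*B[1],91))
```

```text
brass (array([368, 183,  13,  12, 105], dtype=int32), array([373.85714286, 188.57142857])) [ 501.85575626 -175.67382068   51.        ]
red (array([410, 178,  19,  25, 441], dtype=int32), array([418.92743764, 190.05668934])) [ 498.91955902 -291.91158684   36.        ]
dark (array([295, 176,  19,  26, 429], dtype=int32), array([304.34265734, 188.94871795])) [504.53513091  -3.71470876  36.        ]
knob (array([225, 212,  10,  10,  42], dtype=int32), array([230.4047619 , 216.95238095])) [432.03877172 175.40250399  91.        ]
```

View pics/a.png

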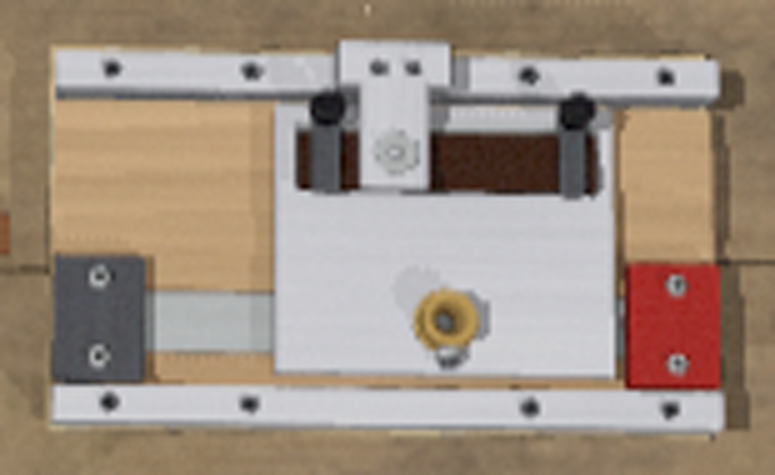

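View pics/b.png

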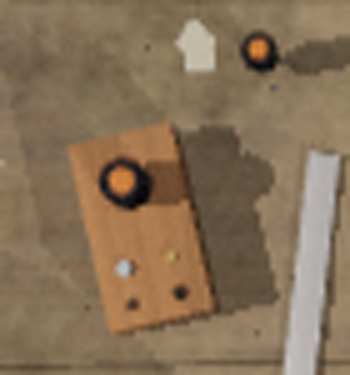

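The crops put the bushing centre at about (373.9,188.6). The pin's ring centre is at (229.6,216.4), its orange cap at (228.9,215.7), and the block corners are visible. Next I'll convert these to positions.

```bash
cat >> h.py <<'E'
def delta(target,yawdeg=None):
    s=r.get_state(); M=cv2.Rodrigues(np.array(s["eef_rot"],float))[0]
    return np.round(M.T@(np.array(target)-s["tcp_pos"]),1), np.round(M,3)
E
python3 - <<'E'
from h import *
import pickle
f=pickle.load(open("top0.pkl","rb")); g=pickle.load(open("scene0.pkl","rb"))
q=lambda u,v,u0,v0:((u+.5)/5-.5+u0,(v+.5)/5-.5+v0)
print("cap",ray(f,*q(122,181,205,180),91)); print("hole",ray(f,*q(132,188,205,180),46))
print("ring",ray(f,*q(125,184,205,180),75)); print("bush",ray(f,*q(447,320,285,125),51))
im=g["color"];hsv=cv2.cvtColor(im,cv2.COLOR_RGB2HSV)
m=cv2.inRange(hsv,(5,150,120),(18,255,255));k=np.zeros_like(m);k[215:240,215:235]=m[215:240,215:235]
n,l,s,c=cv2.connectedComponentsWithStats(k);print(s,c)
X=np.r_[ray(f,*q(122,181,205,180),91)];print(proj(g,X),proj(g,[433,177,91]))
b=ray(f,*q(447,320,285,125),51);print("bush scene",proj(g,b))
print(delta([433,177,231]))
save(g,"c",(190,160,420,300),3)
E
```

```text
cap [434.8206596  178.73640748  91.        ]
hole [434.81090589 178.59620554  46.        ]
ring [434.6018468  178.99360505  75.        ]
bush [ 501.78084294 -176.02730512   51.        ]
[[     0      0    560    420 235183]
 [   221    224      6      3     16]
 [   216    231      1      1      1]] [[279.50405854 209.49885408]
 [223.8125     225.        ]
 [216.         231.        ]]
[224.18712693 225.74034938] [225.29153312 225.90336719]
bush scene [347.45122569 198.79037348]
(array([-3.697e+02, -3.628e+02, -2.000e-01]), array([[-0.963,  0.268, -0.001],
       [ 0.268,  0.963, -0.002],
       [ 0.   , -0.002, -1.   ]]))
```

View pics/c.png

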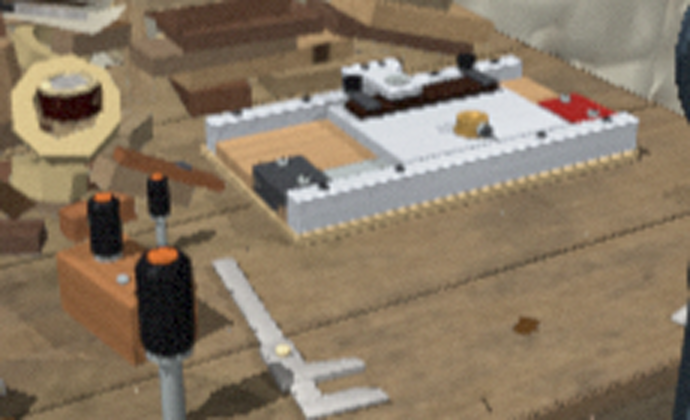

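The cap, ring and hole estimates agree on the pin at (434.8, 178.8). The scene crop shows the middle pin standing upright in its block, with the large look-alike nearer the camera. I'll move over the pin.

Emit:
servo_tool --rows '[-28,-27.5,0,0,-28,-27.5,0,0,-28,-27.5,0,0,-28,-27.5,0,0,-28,-27.5,0,0,-28,-27.5,0,0,-28,-27.5,0,0,-28,-27.5,0,0,-28,-27.5,0,0,-28,-27.5,0,0,-28,-27.5,0,0,-28,-27.5,0,0]' --fingers 60

```text
t: 1.1
tcp_pos: [409.8, 216.2, 231.1]
eef_rot: [-0.426, -3.113, -0.0]
wrist_force: [0.4, 0.9, 1.0]
width: 0.701
grasp_force: 0.0
```

```bash
python3 -c "
from h import *
print(delta([434.8,178.8,53]),r.get_state()['tcp_pos'],r.get_state()['t'])"
```

```text
(array([-34.1, -29.3, 178. ]), array([[-0.963,  0.268, -0.   ],
       [ 0.268,  0.963,  0.   ],
       [ 0.   ,  0.   , -1.   ]])) [409.83086412 216.21808829 231.05414491] 1.1
```

Emit:
servo_tool --rows '[-17,-15,30,0,-17,-14,30,0,0,0,30,0,0,0,0,0,0,0,0,0]'

```text
t: 1.52
tcp_pos: [433.1, 180.7, 139.9]
eef_rot: [-0.426, -3.108, 0.002]
wrist_force: [-0.8, 1.8, 0.3]
width: 0.702
grasp_force: 0.0
```

```bash
python3 -c "
from h import *
print(delta([434.8,178.8,53])[0],r.get_state()['tcp_pos'],r.get_state()['t'])"
```

```text
[-2.5 -1.2 86.9] [433.11435438 180.6761761  139.93625711] 1.5167
```

Emit:
servo_tool --rows '[-2.5,-1.2,30,0,0,0,30,0,0,0,20,0,0,0,7,0,0,0,0,0,0,0,0,0]'

```text
t: 2.02
tcp_pos: [438.0, 179.9, 56.2]
eef_rot: [0.424, 3.11, 0.001]
wrist_force: [0.4, -0.2, 0.2]
width: 0.7
grasp_force: 0.0
```

Emit:
servo_tool --rows '[0,0,0,0,0,0,0,0,0,0,0,0,0,0,0,0,0,0,0,0,0,0,0,0,0,0,0,0,0,0,0,0]' --fingers 0 --squeeze 70

```text
t: 2.68
tcp_pos: [437.7, 179.4, 55.8]
eef_rot: [0.425, 3.111, 0.001]
wrist_force: [-2.6, 0.4, 6.7]
width: 0.235
grasp_force: 68.1
```

Emit:
servo_tool --rows '[0,0,-5,0,0,0,-10,0,0,0,-20,0,0,0,-25,0,0,0,-30,0,0,0,-20,0,0,0,0,0,0,0,0,0]'

```text
t: 3.35
tcp_pos: [437.4, 179.3, 165.9]
eef_rot: [0.425, 3.109, 0.002]
wrist_force: [-0.2, -0.5, -0.8]
width: 0.235
grasp_force: 68.8
```

```bash
python3 -c "
from h import *
s=r.get_state();print(s['tcp_pos'],s['wrist_force'],s['t'],s['width'])
print(delta([501.8+2.5,-176+.5,166])[0])
f=grab('scene');save(f,'d',(180,110,320,250),4)
print(proj(f,s['tcp_pos']))"
```

```text
[437.40119338 179.30364503 165.93276163] [-0.20141096 -0.51460851 -0.75482052] 3.35 0.23467694334044212
[-159.7 -323.8   -0. ]
[220.23778791 191.26510483]
```

View pics/d.png

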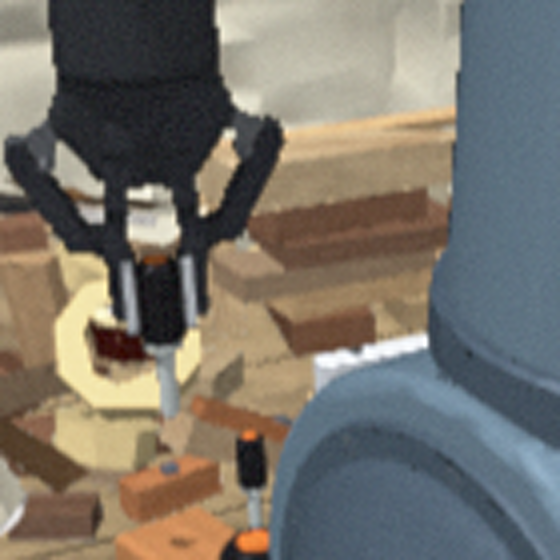

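The pin is held. Its tip is at about (222.4,213.7) px and its knob top at (219.4,174.4). I'll check its tilt and offset against the prediction.

```bash
python3 -c "
from h import *
import pickle
f=pickle.load(open('scene0.pkl','rb'))
for y in (178.8,):
  for z in(117,156,201): print(z,proj(f,[434.8,y,z]),proj(f,[437.4,y,z]))
"
```

```text
117 [223.06069129 214.22116513] [222.64208313 213.74341543]
156 [221.35312069 196.32314772] [220.93053388 195.88523416]
201 [219.29190689 174.71839518] [218.86477731 174.33127944]
```

Emit:
servo_tool --rows '[-13,-27,0,0,-13,-27,0,0,-13,-27,0,0,-13,-27,0,0,-13,-27,0,0,-13,-27,0,0,-13,-27,0,0,-13,-27,0,0,-13,-27,0,0,-13,-27,0,0,-13,-27,0,0,0,0,0,0]'

```text
t: 4.4
tcp_pos: [494.3, -149.1, 162.8]
eef_rot: [-0.432, -3.11, 0.001]
wrist_force: [0.3, -0.4, -0.5]
width: 0.234
grasp_force: 68.9
```

Emit:
servo_tool --rows '[-1.7,-12,10,0,-0.5,-11,15,0,0,0,15,0,0,0,8,0,0,0,0,0,0,0,0,0,0,0,0,0]'

```text
t: 4.98
tcp_pos: [490.8, -167.7, 116.6]
eef_rot: [0.424, 3.112, -0.0]
wrist_force: [0.3, 0.1, -0.5]
width: 0.237
grasp_force: 68.9
```

```bash
python3 -c "
from h import *
s=r.get_state();print(s['tcp_pos'],s['eef_rot'],s['wrist_force'],s['t'])
print(delta([503.3,-175.5,109])[0])
f=grab('scene');save(f,'e1',(290,110,430,250),4)
g=grab('top');save(g,'e2',(320,140,430,240),5)
a=cv2.imread('pics/e1.png');b=cv2.imread('pics/e2.png');b=cv2.resize(b[:,100:480],None,fx=.62,fy=1) if 0 else b[50:400,150:390]
h=max(len(a),len(b));c=np.zeros((h,a.shape[1]+b.shape[1],3),np.uint8);c[:len(a),:a.shape[1]]=a;c[:len(b),a.shape[1]:]=b;cv2.imwrite('pics/e.png',c)
p=np.array(s['tcp_pos'])+[-1.5,-.5,-49];print('tip',p,proj(f,p)); print('mouth',proj(f,[501.8,-176,51]),'top cap',proj(g,p+[0,0,84]))"
```

```text
[ 490.83462513 -167.74701011  116.60116682] [ 4.24224617e-01  3.11238317e+00 -2.98454485e-04] [ 0.34875651  0.13118698 -0.49031951] 4.9833
[-14.1  -4.1   7.6]
tip [ 489.33462513 -168.24701011   67.60116682] [348.10089171 195.02667024]
mouth [347.43819406 198.78992843] top cap [378.51833148 188.3336508 ]
```

View pics/e.png

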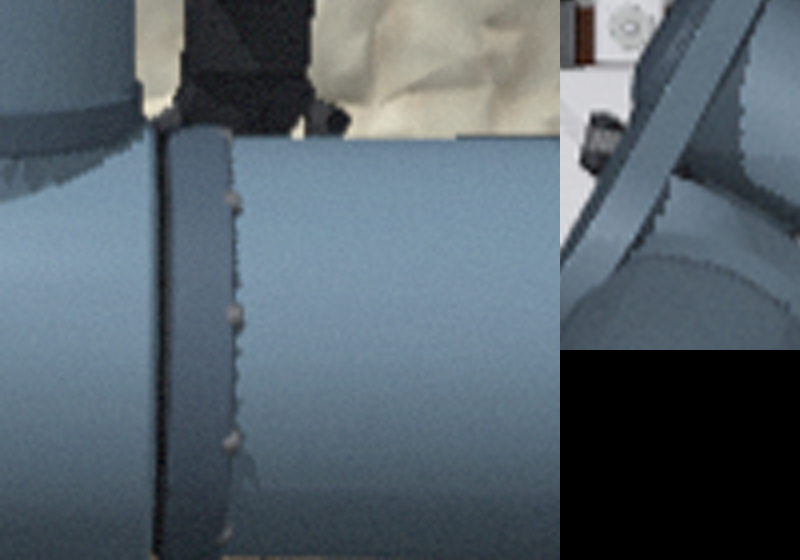

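Both views show only the arm covering the bushing, so I'll rely on the calibration and on feel.

Emit:
servo_tool --rows '[-7,-2,0,0,-7,-2,0,0,0,0,0,0,0,0,0,0,0,0,0,0]'

```text
t: 5.5
tcp_pos: [503.1, -175.8, 116.3]
eef_rot: [-0.426, -3.112, -0.0]
wrist_force: [-1.0, 0.2, -0.6]
width: 0.237
grasp_force: 68.9
```

```bash
python3 -c "
from h import *
s=r.get_state();print(s['tcp_pos'],s['wrist_force'],s['t'],s['qpos'])
print(delta([503.3,-175.5,109])[0])"
```

```text
[ 503.0899603  -175.75621043  116.29601824] [-1.01660949  0.2475281  -0.60899373] 5.5 [-5.48995731e-01  1.10272659e-01  1.93815216e+00 -3.64963342e-06
  1.09331359e+00 -1.84793202e+00]
[-0.1  0.3  7.3]
```

Emit:
servo_tool --rows '[0,0,8,0,0,0,7,0,0,0,2,0,0,0,0,0]'

```text
t: 5.83
tcp_pos: [502.1, -175.1, 97.9]
eef_rot: [-0.425, -3.11, -0.002]
wrist_force: [-0.5, 0.2, -0.8]
width: 0.241
grasp_force: 68.9
```

Emit:
servo_tool --rows '[0,0,1.5,0,0,0,1.5,0,0,0,0,0]'

```text
t: 6.08
tcp_pos: [502.9, -175.6, 96.1]
eef_rot: [-0.426, -3.112, -0.0]
wrist_force: [0.0, -0.0, -0.8]
width: 0.238
grasp_force: 68.9
```

Emit:
servo_tool --rows '[0,0,1,0,0,0,1,0,0,0,0,0]'

```text
t: 6.33
tcp_pos: [503.4, -176.0, 94.6]
eef_rot: [0.426, 3.112, -0.001]
wrist_force: [1.3, -0.9, 0.2]
width: 0.238
grasp_force: 68.9
```

Emit:
servo_tool --rows '[0,0,1,0,0,0,1,0,0,0,0,0]'

```text
t: 6.58
tcp_pos: [503.7, -176.2, 92.8]
eef_rot: [0.425, 3.111, -0.002]
wrist_force: [1.4, -1.3, 1.0]
width: 0.238
grasp_force: 69.2
```

Emit:
servo_tool --rows '[-0.5,0,1,0,0,0,1,0,0,0,1,0,0,0,0,0]'

```text
t: 6.92
tcp_pos: [504.2, -176.2, 89.5]
eef_rot: [0.426, 3.11, -0.001]
wrist_force: [3.8, -1.9, 1.3]
width: 0.237
grasp_force: 69.2
```

Emit:
servo_tool --rows '[0,0,1,0,0,0,1,0,0,0,1,0,0,0,0,0]'

```text
t: 7.25
tcp_pos: [504.5, -176.1, 86.7]
eef_rot: [0.426, 3.11, -0.001]
wrist_force: [4.5, -2.0, 2.4]
width: 0.236
grasp_force: 69.3
```

Emit:
servo_tool --rows '[-1,-0.5,1,0,0,0,1,0,0,0,1,0,0,0,0,0]'

```text
t: 7.58
tcp_pos: [504.8, -176.2, 82.9]
eef_rot: [0.426, 3.111, 0.001]
wrist_force: [6.4, -1.0, -1.0]
width: 0.239
grasp_force: 69.3
```

Emit:
servo_tool --rows '[0,0,1,0,0,0,1,0,0,0,1,0,0,0,0,0]'

```text
t: 7.92
tcp_pos: [504.9, -176.2, 80.0]
eef_rot: [0.426, 3.111, 0.001]
wrist_force: [5.8, -1.2, -0.6]
width: 0.238
grasp_force: 69.3
```

Emit:
servo_tool --rows '[0,0,1,0,0,0,1,0,0,0,1,0,0,0,0,0]'

```text
t: 8.25
tcp_pos: [504.7, -176.2, 76.8]
eef_rot: [0.426, 3.111, 0.001]
wrist_force: [6.4, -0.9, -1.7]
width: 0.239
grasp_force: 69.3
```

Emit:
servo_tool --rows '[0,0,1,0,0,0,1,0,0,0,0,0]'

```text
t: 8.5
tcp_pos: [504.9, -176.3, 75.1]
eef_rot: [0.426, 3.111, 0.001]
wrist_force: [6.4, -1.0, 0.1]
width: 0.238
grasp_force: 69.3
```

Emit:
servo_tool --rows '[0,0,1,0,0,0,0.5,0,0,0,0,0]'

```text
t: 8.75
tcp_pos: [504.9, -176.3, 73.6]
eef_rot: [0.426, 3.111, 0.001]
wrist_force: [6.9, -1.2, 0.1]
width: 0.235
grasp_force: 69.3
```

Emit:
servo_tool --rows '[0,0,0.5,0,0,0,0.5,0,0,0,0,0]'

```text
t: 9.0
tcp_pos: [505.0, -176.3, 72.8]
eef_rot: [0.426, 3.111, 0.001]
wrist_force: [5.8, 0.1, 1.7]
width: 0.238
grasp_force: 69.3
```

Emit:
servo_tool --rows '[0,0,0.5,0,0,0,0,0]'

```text
t: 9.17
tcp_pos: [505.2, -176.4, 72.8]
eef_rot: [0.426, 3.111, 0.001]
wrist_force: [5.6, -0.6, 4.6]
width: 0.24
grasp_force: 69.6
```

Emit:
servo_tool --rows '[0,0,0.7,0,0,0,0,0]'

```text
t: 9.33
tcp_pos: [505.4, -176.5, 72.7]
eef_rot: [0.426, 3.111, 0.001]
wrist_force: [3.6, 0.4, 8.2]
width: 0.24
grasp_force: 70.2
```

Emit:
servo_tool --rows '[0.25,0.97,0,0,0.25,0.97,0,0,0.25,0.97,0,0,0.25,0.97,0,0,0.25,0.97,0,0,0.25,0.97,0,0,0,0,0,0]'

```text
t: 9.92
tcp_pos: [505.4, -172.0, 72.7]
eef_rot: [0.424, 3.11, -0.005]
wrist_force: [2.7, -4.2, 6.7]
width: 0.243
grasp_force: 69.7
```

Emit:
servo_tool --rows '[0.25,0.97,0,0,0.25,0.97,0,0,0.25,0.97,0,0,0.25,0.97,0,0,0,0,0,0]'

```text
t: 10.33
tcp_pos: [505.5, -168.0, 72.7]
eef_rot: [0.424, 3.11, -0.005]
wrist_force: [2.5, -5.1, 6.1]
width: 0.242
grasp_force: 69.7
```

Emit:
servo_tool --rows '[0.25,0.97,0.3,0,0.25,0.97,0,0,0.25,0.97,0,0,0.25,0.97,0,0,0,0,0,0]'

```text
t: 10.75
tcp_pos: [505.7, -164.2, 72.7]
eef_rot: [0.424, 3.11, -0.006]
wrist_force: [3.2, -5.4, 7.8]
width: 0.236
grasp_force: 70.0
```

Emit:
servo_tool --rows '[0.25,0.97,0,0,0.25,0.97,0,0,0.25,0.97,0,0,0,0,0,0]'

```text
t: 11.08
tcp_pos: [505.8, -161.2, 72.7]
eef_rot: [0.424, 3.11, -0.006]
wrist_force: [2.7, -4.7, 7.4]
width: 0.243
grasp_force: 69.9
```

Emit:
servo_tool --rows '[0.25,0.97,0,0,0.25,0.97,0,0,0.25,0.97,0,0,0,0,0,0]'

```text
t: 11.42
tcp_pos: [505.9, -158.1, 72.7]
eef_rot: [0.424, 3.11, -0.005]
wrist_force: [2.7, -5.6, 7.3]
width: 0.242
grasp_force: 69.9
```

Emit:
servo_tool --rows '[0.25,0.97,0,0,0.25,0.97,0,0,0.25,0.97,0,0,0,0,0,0]'

```text
t: 11.75
tcp_pos: [505.8, -154.5, 72.4]
eef_rot: [0.425, 3.11, -0.003]
wrist_force: [4.9, -3.0, 4.7]
width: 0.239
grasp_force: 69.6
```

Emit:
servo_tool --rows '[0.25,0.97,0,0,0.25,0.97,0,0,0.25,0.97,0,0,0,0,0,0]'

```text
t: 12.08
tcp_pos: [505.8, -150.9, 72.0]
eef_rot: [0.425, 3.11, -0.001]
wrist_force: [5.4, -1.6, 4.7]
width: 0.239
grasp_force: 69.6
```

Emit:
servo_tool --rows '[0.25,0.97,0,0,0.25,0.97,0,0,0,0,0,0]'

```text
t: 12.33
tcp_pos: [505.9, -148.9, 72.0]
eef_rot: [0.425, 3.11, -0.001]
wrist_force: [4.6, -1.1, 4.3]
width: 0.239
grasp_force: 69.6
```

Emit:
servo_tool --rows '[0,0,0.7,0,0,0,0,0]'

```text
t: 12.5
tcp_pos: [505.7, -148.8, 70.9]
eef_rot: [0.425, 3.11, -0.001]
wrist_force: [5.7, -2.5, 2.6]
width: 0.242
grasp_force: 69.4
```

The tip is dropping below the strip's surface, so I'll keep pressing gently.

Emit:
servo_tool --rows '[0,0,0.7,0,0,0,0.5,0,0,0,0,0]'

```text
t: 12.75
tcp_pos: [505.8, -148.9, 70.0]
eef_rot: [0.425, 3.11, -0.001]
wrist_force: [5.6, -1.0, 4.7]
width: 0.237
grasp_force: 69.6
```

Emit:
servo_tool --rows '[0,0,0.7,0,0,0,0,0]'

```text
t: 12.92
tcp_pos: [505.9, -149.0, 69.4]
eef_rot: [0.425, 3.11, -0.001]
wrist_force: [5.0, -2.2, 4.9]
width: 0.239
grasp_force: 69.6
```

Emit:
servo_tool --rows '[0,0,0.7,0,0,0,0.7,0,0,0,0,0]'

```text
t: 13.17
tcp_pos: [506.0, -149.3, 68.3]
eef_rot: [0.425, 3.11, -0.002]
wrist_force: [5.3, -3.2, 7.0]
width: 0.235
grasp_force: 69.7
```

Emit:
servo_tool --rows '[0,0,0.7,0,0,0,0.7,0,0,0,0,0]'

```text
t: 13.42
tcp_pos: [505.9, -149.6, 66.7]
eef_rot: [0.425, 3.11, -0.003]
wrist_force: [5.1, -4.9, 2.9]
width: 0.237
grasp_force: 69.6
```

Emit:
servo_tool --rows '[-0.25,-0.97,0.7,0,0,0,0.8,0,0,0,0.8,0,0,0,0,0]'

```text
t: 13.75
tcp_pos: [505.6, -149.8, 63.6]
eef_rot: [0.426, 3.11, -0.001]
wrist_force: [6.4, -2.8, -0.5]
width: 0.237
grasp_force: 69.5
```

Emit:
servo_tool --rows '[0,0,0.8,0,0,0,0.8,0,0,0,0.5,0,0,0,0,0]'

```text
t: 14.08
tcp_pos: [505.8, -149.9, 61.9]
eef_rot: [0.425, 3.11, -0.001]
wrist_force: [5.7, -2.1, 2.5]
width: 0.241
grasp_force: 69.5
```

Emit:
servo_tool --rows '[0,0,0.6,0,0,0,0.5,0,0,0,0,0]'

```text
t: 14.33
tcp_pos: [505.8, -149.9, 60.7]
eef_rot: [0.425, 3.11, -0.001]
wrist_force: [6.1, -2.6, 1.0]
width: 0.238
grasp_force: 69.5
```

Emit:
servo_tool --rows '[0,0,0.6,0,0,0,0.5,0,0,0,0,0]'

```text
t: 14.58
tcp_pos: [506.0, -150.0, 60.5]
eef_rot: [0.425, 3.11, -0.001]
wrist_force: [2.7, -0.8, 7.7]
width: 0.238
grasp_force: 70.0
```

Emit:
servo_tool --rows '[0,0,0.6,0,0,0,0.5,0,0,0,0,0]'

```text
t: 14.83
tcp_pos: [506.1, -150.0, 60.4]
eef_rot: [0.425, 3.111, -0.001]
wrist_force: [-0.0, 0.4, 15.5]
width: 0.239
grasp_force: 70.8
```

The force is rising at a hard stop 12.3 mm below strip contact, which matches the shoulder seated. I'll release and retreat.

Emit:
servo_tool --rows '[0,0,-1,0,0,0,-0.5,0,0,0,0,0,0,0,0,0,0,0,0,0,0,0,0,0]' --fingers 60

```text
t: 15.33
tcp_pos: [504.2, -149.2, 59.0]
eef_rot: [-0.425, -3.111, -0.001]
wrist_force: [-0.8, -0.1, 1.1]
width: 0.704
grasp_force: 0.0
```

Emit:
servo_tool --rows '[0,0,-10,0,0,0,-25,0,0,0,-35,0,0,0,-35,0,0,0,-35,0,0,20,0,0,0,35,0,0,0,35,0,0,0,35,0,0,0,35,0,0,0,0,0,0]'

```text
t: 16.25
tcp_pos: [548.4, 9.3, 200.6]
eef_rot: [0.417, 3.113, 0.003]
wrist_force: [0.0, -0.5, -0.5]
width: 0.704
grasp_force: 0.0
```

Emit:
servo_tool --rows '[0,35,0,0,0,35,0,0,0,35,0,0,0,35,0,0,0,35,0,0,0,0,0,0]'

```text
t: 16.75
tcp_pos: [595.4, 177.7, 200.5]
eef_rot: [0.418, 3.113, 0.003]
wrist_force: [0.2, 0.2, -0.5]
width: 0.703
grasp_force: 0.0
```

```bash
python3 -c "
from h import *
s=r.get_state();print(s['tcp_pos'],s['wrist_force'],s['t'])
f=grab('scene');g=grab('top');a=f['color'][140:260,230:420];b=g['color'][120:240,240:440]
c=np.hstack([a,b])[...,::-1];cv2.imwrite('pics/z.png',cv2.resize(c,None,fx=2,fy=2,interpolation=cv2.INTER_CUBIC))
for z in (51,96):print(z,proj(f,[504,-150,z]),proj(g,[504,-150,z]))"
```

```text
[595.35644786 177.6933113  200.48452585] [ 0.16792642  0.21126104 -0.47616981] 16.75
51 [338.59099417 200.47277533] [363.51673652 187.81397169]
96 [339.22969463 184.07782221] [366.44424406 185.34998435]
```

View pics/z.png

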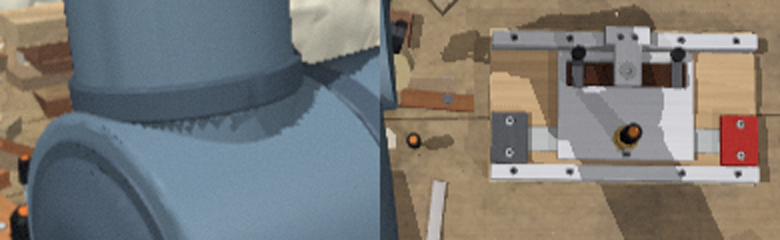

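The top view shows the pin upright in the bushing. Its cap is at about (366,184), against a predicted (366.4,185.3) for a seated pin. The carriage has moved off the red block and the arm is clear.

```bash
python3 -c "
from plant import r
print(r.hand_in())"
```

```text
the job is handed in; nothing more can be done
None
```

The pin dropped into the hidden hole and was pushed home until its shoulder met the bushing, then released and left upright with the arm clear; I handed the job in at about 17 s, and no verdict was returned.

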